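# Plug the pressure gauge into the bench air coupler

### The arm

A 6-joint arm with a two-finger parallel gripper is mounted at the origin on the work surface. World frame = base frame: x ahead of the robot, y to its left, z up, the work surface at z = 0. Lengths are in mm, angles in degrees, forces in N, time in s.
With the tool pointing down it reaches from about 300 to 850 mm from the base axis. Payload 4.2 kg.
Tool frame: the origin (TCP) lies between the finger pads; the fingertips stand 19 mm ahead of it and the grasp point (between the pads) is the TCP; z points along the fingers, x is the direction in which the jaws open and shut, and the axes are right-handed (so a half turn about z gives the same grasp; the last joint's range is limited). The gripper opens to 91 mm and grips with 3 to 60 N. Pads are 32 mm wide; open, the fingers measure 118 mm over their backs; the gripper's body (76 mm by 178 mm) begins 60 mm behind the grasp point.
Start: joints at [-77.636, 18.312, 89.639, -0, 72.044, -1.146], TCP at [134.334, -559.103, 232.976] pointing down, gripper open.
Joint ranges: [-177.97, 177.97], [-48.28, 115.42], [12.27, 149.76], [-77.06, 257.06], [2.81, 150.46], [-146.56, 146.56]. Speed limits (degrees/s): [147.25, 147.25, 180, 180, 180, 180].

### API

Orientations are given as [roll, pitch, yaw] about the fixed x, y, z axes, in that order (R = Rz(yaw) Ry(pitch) Rx(roll)).
In Python, from workcell import sensors, grab_frame, env gives the robot as it stands.
- The arm moves only by the tool servo_tool, never from a script. Its argument "motion" is one flat list of numbers, 7 for each row, row after row: the shift along the world's x, y, z in mm, then the turn, a rotation vector about the world's x, y, z in rad, then the opening in per cent of the stroke, from 0 (shut) to 100 (fully open). In form: [x, y, z, rx, ry, rz, grip, x, y, z, rx, ry, rz, grip, ...]. A call has 1 to 10 rows; each row shifts and turns the commanded pose from where the row before left it; what a row does not reach is not made up. A row lasts 1/12 s, in which the tool goes at most 41.7 mm and 7.16 degrees, less where a joint would pass 70% of its speed; a pose out of reach is approached as far as the arm can. A call with a gripper value outside its range is refused whole. The fingers move at their own pace and stop on an object; "newtons" is the grip in N (left out, the last holds). Time passes only in rows, so rows that do not move let the fingers close. It gives the time, the measured TCP pose, the force and the opening at its end, in the units of the state.
- sensors.state(): the state, without advancing time (a new reading comes with each control period).
- grab_frame(name): name is "side" or "top"; returns a dict with "image" (384x512x3 uint8, red, green, blue), "depth" (384x512 float32, mm along the optical axis (not along the pixel's ray), 0 where there is no reading), "fx", "fy", "cx", "cy" (pixels), "dist_coeffs" ([k1, k2, p1, p2, k3] as OpenCV has them; the pictures are not rectified), "extrinsics" (4x4, takes a point from camera to world coordinates). Camera axes: x right, y up, looking along -z (the intrinsics and any distortion apply to the point x, -y, -z); pixel columns grow to the right and rows downward; lengths in mm; the calibration is good to about 2 mm. A picture is of the moment at which its call begins.
- env.job_done(): hands the job in, once; it reports no verdict.
The state is a dict: "time_s": time; "qpos": joint angles; "qvel": joint speeds; "effort": joint torques, N m; "ee_pos": TCP position; "ee_rot": TCP orientation; "force": force on the tool from outside, world axes, zero at the start; "torque": the same for the moment, N m; "gripper_width": finger opening in mm.
Only numpy, scipy, OpenCV 4.12 (cv2) and the standard library are available. Lean on these libraries where they do the work, as an engineer would, in place of code of your own. Each camera call takes 0.05 s, during which the arm holds its last target.

### The job

Fit the round pressure gauge to the bench's air outlet: pull the quick coupler's sleeve all the way back until it stays back by itself, then take the gauge from its rack and feel its plug gently into the coupler's bore and press it straight down until the sleeve springs forward and locks it. Leave the gauge locked upright in the coupler, with the two other attachments still in the rack and the rest of the bench undisturbed.

Things in the scene. Friction and masses are not known exactly. Their poses are not given: they have to be found in the camera images.
- manifold: Air manifold fixed to the bench: aluminium block 64 x 150 x 44 mm on a dark foot plate 90 x 190 x 6 mm, y along its length, z up; origin under its centre. The quick coupler stands upright on it on an eccentric bush screwed in by hand: its axis lies 3 to 5 mm beside the port point, in any direction, and its foot up to 3 mm above or below it; neither is measured: feel or look.
- port (a point): Centre of the port in the manifold's top face, 35 mm from the block's centre along its +y, 44 mm above the bench; axes as the manifold. Heights above the coupler's foot: knurled steel sleeve, 45 mm outside diameter, from 37 to 67 mm when forward (up); brass mouth ring of 35 mm diameter with a flat top at 69 mm and a straight bore of 19 mm, no funnel.
- sleeve (a joint): How far the sleeve is pulled back (straight down), in m: 0 fully forward (up), stop at 0.013. Its spring pushes up with 5 N at 0, 9 N at the stop, and the catch adds some friction. In the empty coupler it catches when pulled past about 0.011; let go, it then stays at about 0.010 until a plug is pressed home, when it springs forward to 0 by itself.
- collar (a joint): Height of the spring collar in the bore, in m, positive down. About 0: empty, sleeve forward; -0.008: sleeve caught back. A plug pushes it down with 5 to 10 N; near 0 the sleeve springs forward and locks; at about +0.002 the plug's flange meets the mouth (rigid). Locked, it rests at -0.001 to +0.002. Over 50 N on the coupler spoils the seat.
- gauge_case (a point): Centre of the pressure gauge's round steel case, 44 mm diameter, 28 mm high, white dial on top (190 g). Below the case: neck 20 mm diameter, 8 mm long; flange 33 mm diameter, 4 mm thick; brass plug 17 mm diameter, 24 mm long, grooved, its end 50 mm below this point. z up along the plug. It stands in the rack, flange on the rack's top.
- gauge: The same pressure gauge; origin at the centre of the plug's lower end.
- rack: Wooden rack fixed to the bench, 70 x 250 x 34 mm, with three holes of 20 mm diameter, 29 mm deep, 80 mm apart along its y; origin at the centre of its underside. The gauge and the two attachments stand in it in any order.
- nozzle_mid (a point): Point 18 mm above the rack's top on the axis of the blow nozzle, a slender steel attachment (24 mm body with a thin cone, 48 mm above the rack's top); it stays in the rack.
- trap_mid (a point): Point 18 mm above the rack's top on the axis of the water trap, an attachment with a clear bowl of 34 mm diameter and a black cap (50 mm above the rack's top); it stays in the rack.
- resin: White glue bottle, red cap, 34 mm diameter, 85 mm tall; origin under its centre. Not to be disturbed.
- hardener: White glue bottle, blue cap, 34 mm diameter, 85 mm tall; origin under its centre. Not to be disturbed.
- tape: Roll of tape lying flat, 90 mm diameter, 22 mm high; origin under its centre. Not to be disturbed.
- wrench: Wrench lying on the bench along its own x. Not to be disturbed.
- jar: Glass jar, 60 mm diameter, 70 mm tall; origin under its centre. Not to be disturbed.
- brush: Small brush lying on the bench along its own x. Not to be disturbed.
- corkgrip: Cork rod grip standing upright, 32 mm diameter, 110 mm tall; origin under its centre. Not to be disturbed.

How it is judged (in metres and radians):
On the way, in this order (a step that is already met when the one before it is completed fails the run):
1. the sleeve is pulled back and stays back (value of joint sleeve above 0.0085 m and value of joint collar below -0.006 m), for 0.3 s.
2. the gauge's plug goes into the coupler while the sleeve is back (value of joint sleeve above 0.0075 m and value of joint collar above -0.006 m and horizontal distance between gauge_case and port below 0.01 m), for 0.05 s.
At the end, for the whole second after the job is handed in: The sleeve is forward (joint below 1.5 mm) and the gauge's plug is down in the coupler (case centre less than 102.5 mm above the port); the gauge stands over the port within 9 mm, upright within 0.12 rad, at rest and let go; the nozzle and the water trap stand upright (0.2 rad) in the rack (value of joint sleeve below 0.0015 m and z of gauge_case in the frame of port below 0.1025 m and horizontal distance between gauge_case and port below 0.009 m and angle between gauge_case's own z axis and vertical below 0.12 rad and linear speed of gauge below 0.02 m/s and horizontal distance between each of nozzle_mid, trap_mid and rack below 0.09 m and angle between each of nozzle_mid, trap_mid's own z axis and vertical below 0.2 rad); the robot touches nothing.
It fails at once if the gauge is pressed or knocked against the coupler with more than 50 N (contact force between gauge and coupler above 50 N).
It fails at once if the gauge is tipped over by more than 0.6 rad (angle between gauge_case's own z axis and vertical above 0.6 rad).
It fails at once if the nozzle or the water trap is moved by more than 25 mm (distance of any of nozzle_mid, trap_mid from where it was at the start of the episode above 0.025 m).
It fails at once if something else on the bench is moved by more than 30 mm (distance of any of resin, hardener, tape, wrench, jar, brush, corkgrip from where it was at the start of the episode above 0.03 m).
It also fails if it takes over 72 s, if anything falls off the work surface, if the arm or the gripper's body presses on something with over 40 N, if the wrist force passes 120 N, or if a joint passes its speed limit or range.

## Working session

There is one attempt and no reset: what is moved stays moved. The work goes in short steps, Python scripts to look and compute and a tool call to move; the robot and the scene stay as the last step left them, time stands still between calls to the robot, and variables do not carry over. Pictures are saved under pics/ and viewed, and the job is handed in when it is done.

Besides the shell and the picture viewer there is one more tool, called after "Request:" in YAML: its name, and indented under it one key for each argument. servo_tool: Moves the arm, as the interface text tells. Its arguments: {"type":"object","properties":{"motion":{"type":"array"},"newtons":{"type":"number"}},"required":["motion"]}

```bash
mkdir -p pics; ls; python3 - <<'E'
from workcell import sensors, grab_frame, env
import cv2, numpy as np
print(sensors.state())
for n in ["side","top"]:
    f=grab_frame(n)
    cv2.imwrite(f"pics/{n}0.png",cv2.resize(f["image"][:,:,::-1],(768,576)))
    np.savez(f"{n}0.npz",**f)
    print(n,f["fx"],f["fy"],f["cx"],f["cy"],f["dist_coeffs"]);print(np.round(f["extrinsics"],3))
E
```

```text
pics
{'time_s': 0.0, 'qpos': array([-7.76358197e+01,  1.83508810e+01,  8.97088861e+01, -1.05768038e-03,
        7.20440816e+01, -1.14388573e+00]), 'qvel': array([ 0.0690982 , -0.04797783, -0.05639416, -0.05148044, -0.08708672,
       -0.0014307 ]), 'effort': array([-2.14322885e-03, -4.12464631e+01, -2.31974816e+01,  7.26059242e-02,
        4.57703532e-02, -1.54686522e-04]), 'ee_pos': array([ 134.21879407, -558.6059461 ,  232.11107954]), 'ee_rot': array([-1.79998932e+02,  1.03847983e-01, -7.64916060e+01]), 'force': array([ 0.07136687, -0.06339916,  0.40160747]), 'torque': array([ 0.00774302, -0.00718829,  0.00161535]), 'gripper_width': 91.05587067782214}
side 413.03840616999804 413.03840616999804 264.97293005465133 193.69070797064168 [-0.09984296  0.          0.          0.          0.        ]
[[ 8.87000e-01  3.37000e-01 -3.17000e-01  2.33820e+02]
 [-4.63000e-01  6.55000e-01 -5.97000e-01 -6.05270e+02]
 [ 6.00000e-03  6.76000e-01  7.37000e-01  8.55371e+02]
 [ 0.00000e+00  0.00000e+00  0.00000e+00  1.00000e+00]]
top 383.6670714707842 383.6670714707842 257.2399230552771 188.13181147064708 [-0.02047911  0.          0.          0.          0.        ]
[[ 3.000000e-02  9.960000e-01 -8.800000e-02  4.544310e+02]
 [-1.000000e+00  3.000000e-02 -0.000000e+00  1.190000e+01]
 [ 2.000000e-03  8.800000e-02  9.960000e-01  1.092762e+03]
 [ 0.000000e+00  0.000000e+00  0.000000e+00  1.000000e+00]]
```

View pics/side0.png

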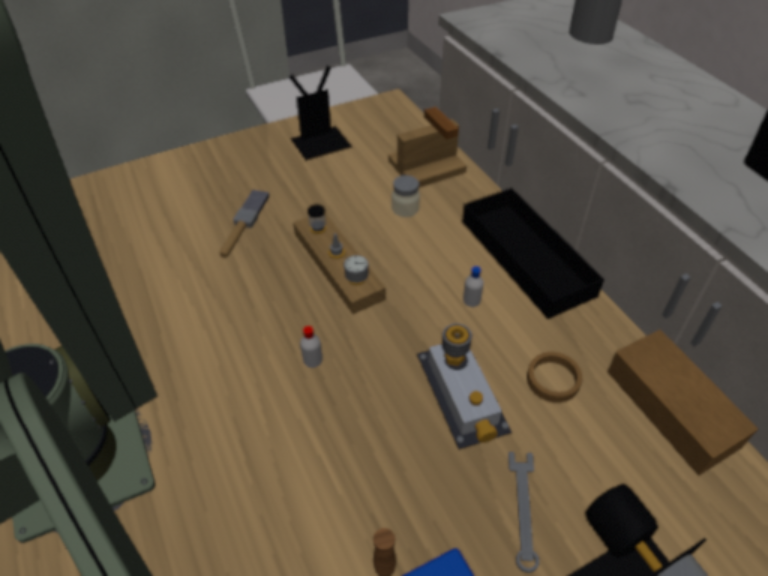

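View pics/top0.png

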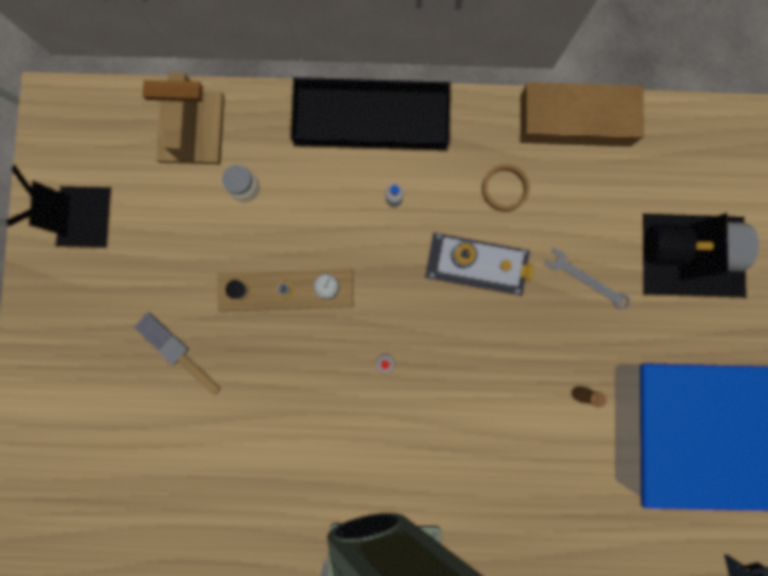

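```bash
cat > h.py <<'E'
import numpy as np, cv2
def ray(f,u,v):
    K=np.array([[f["fx"],0,f["cx"]],[0,f["fy"],f["cy"]],[0,0,1]],float)
    p=cv2.undistortPoints(np.array([[[u,v]]],float),K,np.array(f["dist_coeffs"],float))[0,0]
    E=np.array(f["extrinsics"],float)
    d=E[:3,:3]@np.array([p[0],-p[1],-1.0]); return E[:3,3],d
def plane(f,u,v,z):
    o,d=ray(f,u,v); return o+d*(z-o[2])/d[2]
def pix(f,X):
    E=np.array(f["extrinsics"],float); c=E[:3,:3].T@(np.array(X,float)-E[:3,3])
    K=np.array([[f["fx"],0,f["cx"]],[0,f["fy"],f["cy"]],[0,0,1]],float)
    c=np.array([[c[0],-c[1],-c[2]]])
    return cv2.projectPoints(c,np.zeros(3),np.zeros(3),K,np.array(f["dist_coeffs"],float))[0][0,0]
def tri(fs,ps):
    A=np.zeros((3,3));b=np.zeros(3);R=[]
    for f,p in zip(fs,ps):
        o,d=ray(f,*p);d=d/np.linalg.norm(d);P=np.eye(3)-np.outer(d,d);A+=P;b+=P@o;R.append((o,P))
    X=np.linalg.solve(A,b); return X,[np.linalg.norm(P@(X-o)) for o,P in R]
def crop(f,u0,v0,w,h,s,name):
    c=f["image"][v0:v0+h,u0:u0+w,::-1]
    cv2.imwrite(name,cv2.resize(np.ascontiguousarray(c),None,fx=s,fy=s,interpolation=cv2.INTER_NEAREST))
E
python3 - <<'E'
from h import *
s=dict(np.load("side0.npz"));t=dict(np.load("top0.npz"))
a=[]
for f,u,v in [(s,275,205),(s,190,130),(t,275,150),(t,140,165)]:
    w,h=(100,72)
    c=f["image"][v:v+h,u:u+w,::-1]
    a.append(cv2.resize(np.ascontiguousarray(c),None,fx=4,fy=4,interpolation=cv2.INTER_NEAREST))
cv2.imwrite("pics/z0.png",np.vstack([np.hstack(a[:2]),np.hstack(a[2:])]))
E
```

```text
(no output)
```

View pics/z0.png

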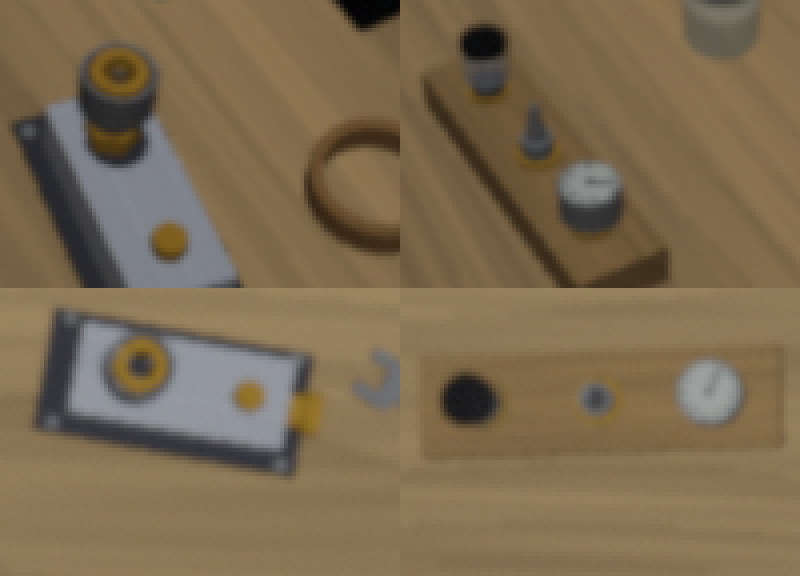

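```bash
python3 - <<'E'
from h import *
s=dict(np.load("side0.npz"));t=dict(np.load("top0.npz"))
def blob(f,box,fn):
    u,v,w,h=box; im=cv2.resize(np.ascontiguousarray(f["image"][v:v+h,u:u+w]),None,fx=8,fy=8,interpolation=cv2.INTER_CUBIC)
    m=fn(cv2.cvtColor(im,cv2.COLOR_RGB2HSV)).astype(np.uint8)*255
    cs,_=cv2.findContours(m,cv2.RETR_EXTERNAL,cv2.CHAIN_APPROX_NONE)
    c=max(cs,key=cv2.contourArea); c=cv2.convexHull(c)
    (x,y),ax,an=cv2.fitEllipse(c)
    return (u+(x+.5)/8-.5,v+(y+.5)/8-.5),np.array(ax)/8,an,m
br=lambda h:(h[...,0]>12)&(h[...,0]<28)&(h[...,1]>165)&(h[...,2]>70)
wh=lambda h:(h[...,1]<45)&(h[...,2]>140)
r={}
for n,f,b,fn in [("s",s,(292,212,28,22),br),("t",t,(298,160,24,24),br)]:
    p,ax,an,m=blob(f,b,fn);r["c"+n]=p;print("ring",n,p,ax,an);cv2.imwrite(f"pics/m_c{n}.png",m)
for n,f,b,fn in [("s",s,(228,166,20,18),wh),("t",t,(205,178,24,26),wh)]:
    p,ax,an,m=blob(f,b,fn);r["g"+n]=p;print("dial",n,p,ax,an);cv2.imwrite(f"pics/m_g{n}.png",m)
for k,z in [("c",44+69),("g",34+4+8+28)]:
    print(k,tri([s,t],[r[k+"s"],r[k+"t"]]))
    print(' plane',plane(s,*r[k+"s"],z),plane(t,*r[k+"t"],z))
# block & rack from top view: minAreaRect
im=t["image"];h=cv2.cvtColor(im,cv2.COLOR_RGB2HSV)
m=np.zeros(h.shape[:2],np.uint8); sub=h[150:205,270:365]
m[150:205,270:365]=((sub[...,1]<60)&(sub[...,2]>110))*255
cs,_=cv2.findContours(m,cv2.RETR_EXTERNAL,cv2.CHAIN_APPROX_NONE);c=max(cs,key=cv2.contourArea)
R=cv2.minAreaRect(c);print("block",R)
for q in cv2.boxPoints(R): print(plane(t,*q,44))
print("blk ctr",plane(t,*R[0],44))
cv2.imwrite("pics/m_b.png",m[140:215,260:375].repeat(5,0).repeat(5,1))
E
python3 -c "
import cv2,numpy as np
a=[cv2.resize(cv2.imread(f'pics/m_{k}.png'),(190,190)) for k in('cs','ct','gs','gt')]
b=cv2.imread('pics/m_b.png');b=cv2.resize(b,(760,380))
cv2.imwrite('pics/masks.png',np.vstack([np.hstack(a),b]))"
```

```text
ring s (304.4138011932373, 222.70884037017822) [10.88217926 13.97242546] 96.74475860595703
ring t (309.7462205886841, 168.9164047241211) [11.34208012 11.49131012] 21.885026931762695
dial s (237.0478858947754, 175.63713550567627) [6.16527367 8.81766987] 121.43230438232422
dial t (216.69052600860596, 190.18305683135986) [13.4808588  13.85638428] 170.87632751464844
c (array([ 594.84243063, -122.09740375,  107.82624384]), [np.float64(0.6406957736962725), np.float64(0.6406957736961684)])
 plane [ 591.71374    -125.26794928  113.        ] [ 594.69656962 -121.65833326  113.        ]
g (array([534.79729387, 120.32756771,  73.54848093]), [np.float64(0.9764809958798999), np.float64(0.9764809958797614)])
 plane [533.69452858 120.21223101  74.        ] [535.67948299 119.94527559  74.        ]
block ((320.4729919433594, 173.66217041015625), (55.731258392333984, 24.824247360229492), 9.462322235107422)
[568.60636999 -79.94901355  44.        ]
[637.02571473 -89.75000853  44.        ]
[ 616.09520999 -242.26306006   44.        ]
[ 547.85474608 -231.57981999   44.        ]
blk ctr [ 592.2852084  -160.87947383   44.        ]
```

View pics/masks.png

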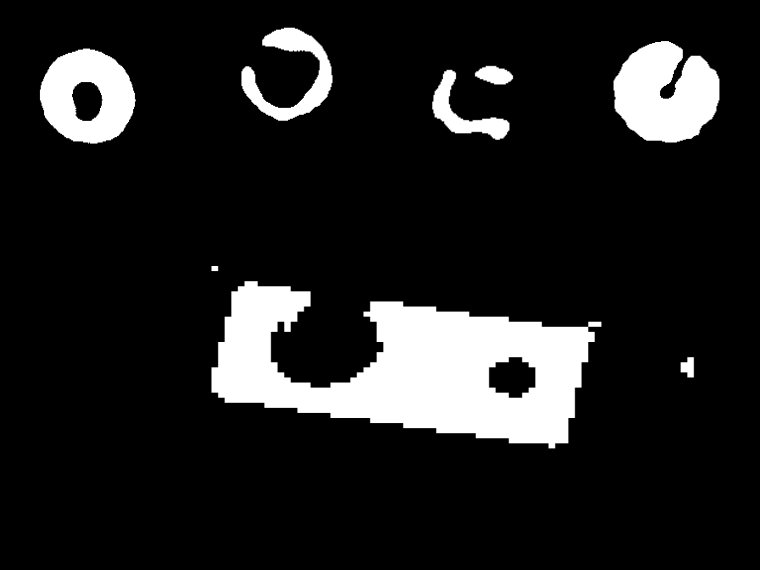

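```bash
cat > m.py <<'E'
from h import *
def blob(f,box,fn):
    u,v,w,h=box; im=cv2.resize(np.ascontiguousarray(f["image"][v:v+h,u:u+w]),None,fx=8,fy=8,interpolation=cv2.INTER_CUBIC)
    m=fn(cv2.cvtColor(im,cv2.COLOR_RGB2HSV)).astype(np.uint8)*255
    cs,_=cv2.findContours(m,cv2.RETR_EXTERNAL,cv2.CHAIN_APPROX_NONE)
    c=cv2.convexHull(max(cs,key=cv2.contourArea))
    (x,y),ax,an=cv2.fitEllipse(c)
    o=cv2.cvtColor(im,cv2.COLOR_RGB2BGR);cv2.ellipse(o,((x,y),ax,an),(0,0,255),1);cv2.drawContours(o,[c],-1,(255,0,0),1)
    return (u+(x+.5)/8-.5,v+(y+.5)/8-.5),np.array(ax)/8,an,cv2.resize(o,(290,290))
br=lambda h:(h[...,0]>12)&(h[...,0]<28)&(h[...,1]>130)&(h[...,2]>60)
wh=lambda h:(h[...,1]<60)&(h[...,2]>110)
def depthpts(f,box):
    u0,v0,w,h=box;E=f["extrinsics"];out=[]
    for v in range(v0,v0+h):
        for u in range(u0,u0+w):
            d=f["depth"][v,u]
            if d>0:
                o,r=ray(f,u,v); out.append(np.r_[o+r*d,u,v])
    return np.array(out)
E
python3 - <<'E'
from m import *
s=dict(np.load("side0.npz"));t=dict(np.load("top0.npz"))
r={};o=[]
for k,f,b,fn in [("cs",s,(292,212,28,22),br),("ct",t,(298,158,24,24),br),("gs",s,(226,166,24,18),wh),("gt",t,(205,178,24,26),wh)]:
    p,ax,an,m=blob(f,b,fn);r[k]=p;print(k,p,ax,an);o.append(m)
cv2.imwrite("pics/fit.png",np.vstack([np.hstack(o[:2]),np.hstack(o[2:])]))
for k,z in [("c",44+69),("g",34+4+8+28)]:
    print(k,tri([s,t],[r[k+"s"],r[k+"t"]]))
    print(' plane',plane(s,*r[k+"s"],z),plane(t,*r[k+"t"],z))
for n,f,b in [("t c",t,(302,162,15,14)),("s c",s,(297,216,15,14)),("t g",t,(211,184,12,12)),("s g",s,(230,170,14,12)),("t bench",t,(230,160,20,10)),("s bench",s,(250,200,20,10)),("t blk",t,(325,172,15,5)),("s blk",s,(305,250,8,8)),("t rack",t,(155,185,40,15)),("s rack",s,(235,180,14,12))]:
    P=depthpts(f,b);print(n,np.percentile(P[:,2],[5,25,50,75,95]).round(1))
# ring via depth: points higher than 100
for n,f,b in [("t",t,(296,156,30,28)),("s",s,(290,208,32,34))]:
    P=depthpts(f,b);Q=P[P[:,2]>95];print(n,len(Q),Q[:,:3].mean(0),(Q[:,:3].max(0)+Q[:,:3].min(0))/2,Q[:,:3].max(0)-Q[:,:3].min(0))
E
```

```text
cs (304.414249420166, 222.62390804290771) [11.88510704 14.93203259] 97.03553009033203
ct (309.73597526550293, 168.91793632507324) [12.58653927 12.91123772] 45.48769760131836
gs (237.28275108337402, 174.98955059051514) [10.87897205 15.25283241] 86.88816833496094
gt (216.81483554840088, 190.51751327514648) [16.8360157  17.07544708] 18.4979248046875
c (array([ 594.82303518, -122.04545595,  108.08772939]), [np.float64(0.6161074709537493), np.float64(0.6161074709537253)])
 plane [ 591.84389252 -125.05503115  113.        ] [ 594.69178724 -121.63198347  113.        ]
g (array([534.35974393, 119.34309756,  76.94269314]), [np.float64(0.21722438588804924), np.float64(0.217224385887926)])
 plane [535.28853015 122.1507866   74.        ] [534.79597186 119.57930716  74.        ]
t c [ 46.2  94.3 107.3 109.2 111.4]
s c [ 90.4 106.6 109.3 111.1 112.5]
t g [70.6 73.  73.8 75.2 76.8]
s g [34.4 73.6 75.3 76.5 77.9]
t bench [-4.1 -1.8 -0.5  0.7  2.9]
s bench [-1.6  0.2  1.1  2.2  4. ]
t blk [40.7 42.6 44.  48.9 55.9]
s blk [41.9 43.2 44.5 45.4 47.1]
t rack [30.8 33.  35.  53.2 84.3]
s rack [33.3 34.9 37.8 61.5 74. ]
t 201 [ 594.94109664 -123.14119553  106.87131676] [ 594.4760102  -122.06542834  104.72702654] [44.23734418 43.9292859  18.50915341]
s 295 [ 590.73864227 -124.6607044   106.77215901] [ 592.34538926 -121.97720701  104.48998664] [44.22766414 45.44801934 18.97981429]
```

View pics/fit.png

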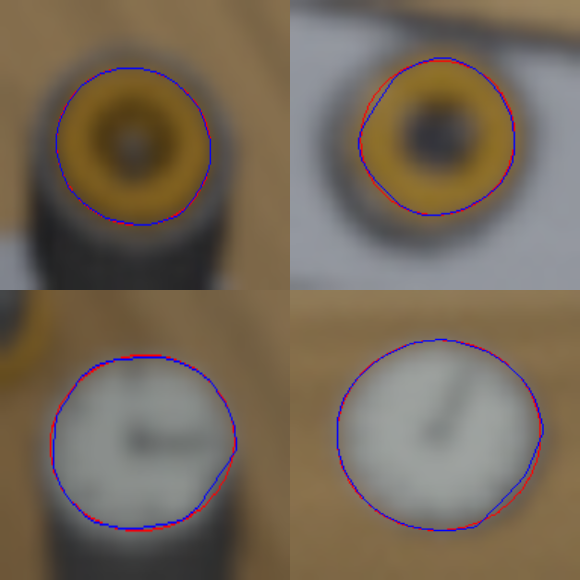

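```bash
python3 - <<'E'
from m import *
s=dict(np.load("side0.npz"));t=dict(np.load("top0.npz"))
for n,b in [("blue",(440,255,60,70)),("blackthing",(430,145,75,50)),("cork",(380,256,26,18)),("hard",(255,120,16,18))]:
    P=depthpts(t,b);P=P[P[:,2]>20]
    print(n,P[:,:3].min(0).round(),P[:,:3].max(0).round(),np.percentile(P[:,2],[50,95]).round())
for k,p,q in [("rackY",(157,190),(189,192))]: pass
print(plane(t,157/1,193,84)[:2], plane(t,190,192,70)[:2])
# rack ends
for p in [(145.5,181),(145.5,207),(235,178),(235.5,205)]: print(plane(t,*p,34)[:2])
E
```

```text
blue [ 221. -589.  141.] [ 391. -438.  152.] [146. 149.]
blackthing [ 570. -607.   21.] [ 672. -437.  162.] [139. 156.]
cork [ 339. -365.   20.] [ 370. -337.  113.] [ 87. 110.]
hard [694. -13.  22.] [724.  18.  87.] [58. 85.]
[522.70486792 276.10701463] [528.98634187 191.55130531]
[558.51394057 322.97090464]
[486.40905624 318.98714936]
[574.31163855  74.69263286]
[499.42645275  70.70347273]
```

Request:
servo_tool:
  motion: [23,21.8,-2,0,0,0.0667,100,23,21.8,-2,0,0,0.0667,100,23,21.8,-2,0,0,0.0667,100,23,21.8,-2,0,0,0.0667,100,23,21.8,-2,0,0,0.0667,100,23,21.8,-2,0,0,0.0667,100,23,21.8,-2,0,0,0.0667,100,23,21.8,-2,0,0,0.0667,100,23,21.8,-2,0,0,0.0667,100,23,21.8,-2,0,0,0.0667,100]

```text
time_s: 0.93
ee_pos: [365.1, -339.7, 212.6]
ee_rot: [-180.0, 0.0, -38.1]
force: [1.4, -0.0, 0.4]
gripper_width: 91.0
```

Request:
servo_tool:
  motion: [23,21.8,-2,0,0,0.0667,100,23,21.8,-2,0,0,0.0667,100,23,21.8,-2,0,0,0.0667,100,23,21.8,-2,0,0,0.0667,100,23,21.8,-2,0,0,0.0667,100,23,21.8,-2,0,0,0.0667,100,23,21.8,-2,0,0,0.0667,100,23,21.8,-2,0,0,0.0667,100,23,21.8,-2,0,0,0.0667,100,23,21.8,-2,0,0,0.0667,100]

```text
time_s: 1.77
ee_pos: [595.0, -121.8, 192.4]
ee_rot: [-180.0, 0.1, 0.1]
force: [-0.1, -0.8, 0.5]
gripper_width: 90.7
```

Request:
servo_tool:
  motion: [0,0,-5,0,0,0,100,0,0,-5,0,0,0,100,0,0,0,0,0,0,100,0,0,0,0,0,0,100]

```text
time_s: 2.1
ee_pos: [593.1, -123.8, 182.3]
ee_rot: [-180.0, 0.1, -0.1]
force: [0.4, -0.8, 0.4]
gripper_width: 90.9
```

Request:
servo_tool:
  motion: [0,0.5,-17,0,0,0,100,0,0,-17,0,0,0,100,0,0,-17,0,0,0,100,0,0,-17,0,0,0,100,0,0,-12,0,0,0,100,0,0,-5,0,0,0,100,0,0,0,0,0,0,100,0,0,0,0,0,0,100]

```text
time_s: 2.77
ee_pos: [594.3, -123.3, 98.6]
ee_rot: [180.0, -0.1, -0.1]
force: [-0.3, -1.1, 0.8]
gripper_width: 90.9
```

```bash
python3 - <<'E'
from workcell import sensors, grab_frame
import numpy as np,cv2
from m import *
st=sensors.state();print(st["ee_pos"],st["force"],st["time_s"])
f=grab_frame("side");g=grab_frame("top")
np.savez("side1.npz",**f);np.savez("top1.npz",**g)
a=[cv2.resize(np.ascontiguousarray(x["image"][v:v+72,u:u+100,::-1]),None,fx=4,fy=4,interpolation=cv2.INTER_NEAREST) for x,u,v in [(f,265,195),(g,265,140)]]
cv2.imwrite("pics/z1.png",np.hstack(a))
E
```

```text
[ 594.32707768 -123.32653508   98.63722425] [-0.27732556 -1.10119163  0.75811032] 2.7667
```

View pics/z1.png

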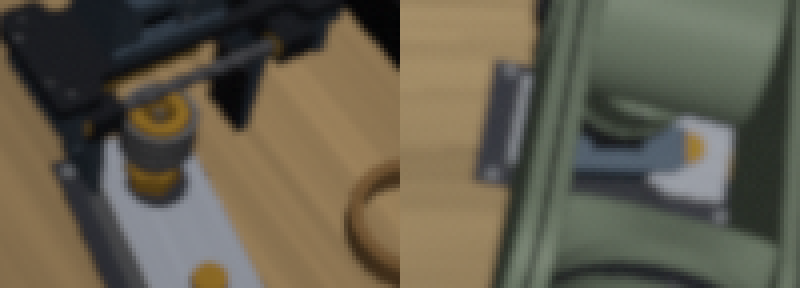

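Request:
servo_tool:
  motion: [0,0,0,0,0,0,40,0,0,0,0,0,0,40,0,0,0,0,0,0,40,0,0,0,0,0,0,40,0,0,0,0,0,0,40,0,0,0,0,0,0,40]
  newtons: 5

```text
time_s: 3.37
ee_pos: [594.4, -122.5, 98.0]
ee_rot: [-180.0, -0.0, -0.1]
force: [1.2, -0.8, 0.1]
gripper_width: 54.0
```

Request:
servo_tool:
  motion: [0,0,0,0,0,0,40,0,0,0,0,0,0,40,0,0,0,0,0,0,40,0,0,0,0,0,0,40]

```text
time_s: 3.7
ee_pos: [594.5, -122.6, 98.0]
ee_rot: [180.0, -0.0, -0.1]
force: [1.2, 0.5, 0.7]
gripper_width: 44.5
```

Request:
servo_tool:
  motion: [0,0,0,0,0,0,40,0,0,0,0,0,0,40,0,0,0,0,0,0,40,0,0,-2,0,0,0,40,0,0,-2,0,0,0,40,0,0,-2,0,0,0,40,0,0,0,0,0,0,40]
  newtons: 45

```text
time_s: 4.28
ee_pos: [594.6, -122.6, 92.9]
ee_rot: [180.0, -0.1, -0.0]
force: [-0.1, 0.8, 5.4]
gripper_width: 43.5
```

Request:
servo_tool:
  motion: [0,0,-2,0,0,0,40,0,0,-2,0,0,0,40,0,0,-1.5,0,0,0,40,0,0,-0.5,0,0,0,40,0,0,0,0,0,0,40]

```text
time_s: 4.7
ee_pos: [594.6, -122.6, 87.2]
ee_rot: [180.0, -0.1, -0.1]
force: [-0.6, 0.8, 6.1]
gripper_width: 43.8
```

Request:
servo_tool:
  motion: [0,0,-1,0,0,0,40,0,0,0,0,0,0,40]

```text
time_s: 4.87
ee_pos: [594.6, -122.6, 86.2]
ee_rot: [180.0, -0.1, -0.1]
force: [-0.7, 0.8, 8.5]
gripper_width: 43.2
```

Request:
servo_tool:
  motion: [0,0,-1,0,0,0,40,0,0,0,0,0,0,40]

```text
time_s: 5.03
ee_pos: [594.6, -122.6, 85.2]
ee_rot: [180.0, -0.1, -0.0]
force: [-0.7, 1.1, 7.1]
gripper_width: 43.7
```

Request:
servo_tool:
  motion: [0,0,-1,0,0,0,40,0,0,0,0,0,0,40]

```text
time_s: 5.2
ee_pos: [594.6, -122.5, 84.9]
ee_rot: [180.0, -0.1, -0.0]
force: [-2.0, 1.8, 10.0]
gripper_width: 43.9
```

Request:
servo_tool:
  motion: [0,0,2,0,0,0,40,0,0,1,0,0,0,40,0,0,0,0,0,0,40]

```text
time_s: 5.45
ee_pos: [594.6, -122.5, 87.3]
ee_rot: [180.0, -0.1, -0.1]
force: [-0.5, 1.9, 7.2]
gripper_width: 43.5
```

Request:
servo_tool:
  motion: [0,0,0,0,0,0,90,0,0,0,0,0,0,90,0,0,0,0,0,0,90,0,0,0,0,0,0,90,0,0,0,0,0,0,90]
  newtons: 20

```text
time_s: 5.87
ee_pos: [594.1, -122.6, 85.6]
ee_rot: [-180.0, 0.0, -0.1]
force: [-1.4, 0.2, 0.1]
gripper_width: 74.2
```

```bash
python3 - <<'E'
from workcell import sensors, grab_frame
import numpy as np,cv2
from m import *
st=sensors.state();print(st["ee_pos"],st["force"],st["time_s"],st["qpos"])
f=grab_frame("side")
np.savez("side2.npz",**f)
s=dict(np.load("side0.npz"))
a=[cv2.resize(np.ascontiguousarray(x["image"][v:v+72,u:u+50,::-1]),None,fx=8,fy=8,interpolation=cv2.INTER_CUBIC) for x,u,v in [(s,280,205),(f,280,205)]]
cv2.imwrite("pics/z2.png",np.hstack(a))
E
```

```text
[ 594.08873607 -122.59030362   85.63918162] [-1.37751158  0.20042805  0.12493967] 5.8667 [-1.27454495e+01  2.81771839e+01  9.67950761e+01 -4.01707698e-04
  5.50656815e+01 -1.26812889e+01]
```

View pics/z2.png

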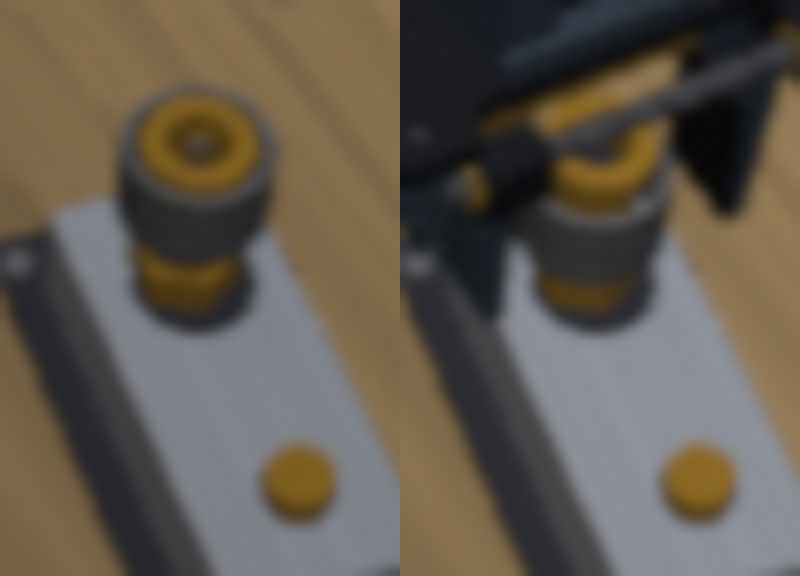

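Request:
servo_tool:
  motion: [0,0,0,0,0,-0.12,95,0,0,0,0,0,-0.12,95,0,0,0,0,0,-0.12,95,0,0,0,0,0,-0.12,95,0,0,0,0,0,-0.12,95,0,0,0,0,0,-0.12,95,0,0,0,0,0,-0.12,95,0,0,0,0,0,-0.12,95,0,0,0,0,0,-0.12,95,0,0,0,0,0,-0.12,95]

```text
time_s: 6.75
ee_pos: [594.2, -122.6, 85.8]
ee_rot: [180.0, 0.0, -69.2]
force: [0.1, 0.5, 0.3]
gripper_width: 86.7
```

Request:
servo_tool:
  motion: [0,0,0,0,0,-0.12,80,0,0,0,0,0,-0.12,60,0,0,0,0,0,-0.1308,55,0,0,0,0,0,0,40,0,0,0,0,0,0,40,0,0,0,0,0,0,40,0,0,0,0,0,0,40,0,0,0,0,0,0,40,0,0,0,0,0,0,40,0,0,0,0,0,0,40]
  newtons: 12

```text
time_s: 7.58
ee_pos: [594.3, -123.3, 85.9]
ee_rot: [180.0, -0.1, -89.7]
force: [0.3, -5.4, -0.7]
gripper_width: 45.5
```

Request:
servo_tool:
  motion: [0,0,0,0,0,0,40,0,0,0,0,0,0,40,0,0,0,0,0,0,40]

```text
time_s: 7.83
ee_pos: [594.3, -123.3, 85.9]
ee_rot: [180.0, -0.1, -89.7]
force: [-0.9, -5.6, -0.5]
gripper_width: 45.1
```

Request:
servo_tool:
  motion: [0,-0.7,0,0,0,0,40,0,0,0,0,0,0,40,0,0,0,0,0,0,40]

```text
time_s: 8.08
ee_pos: [594.3, -123.3, 86.0]
ee_rot: [180.0, -0.0, -89.7]
force: [-0.3, -3.2, -0.6]
gripper_width: 45.4
```

Request:
servo_tool:
  motion: [0,-0.3,0,0,0,0,40,0,0,0,0,0,0,40,0,0,0,0,0,0,40]
  newtons: 25

```text
time_s: 8.33
ee_pos: [594.3, -123.3, 85.9]
ee_rot: [180.0, 0.0, -89.7]
force: [-0.1, -2.0, -1.4]
gripper_width: 44.7
```

Request:
servo_tool:
  motion: [0,0,0,0,0,0,85,0,0,0,0,0,0,85,0,0,0,0,0,0,85,0,0,0,0,0,0,85,0,0,10,0,0,0,85,0,0,20,0,0,0,85,0,0,30,0,0,0,85,0,0,24,0,0,0,85]

```text
time_s: 9.0
ee_pos: [594.5, -123.5, 172.1]
ee_rot: [-180.0, 0.0, -89.7]
force: [0.2, -1.0, -0.3]
gripper_width: 77.6
```

```bash
python3 - <<'E'
from workcell import sensors, grab_frame
import numpy as np,cv2
f=grab_frame("side");np.savez("side3.npz",**f)
cv2.imwrite("pics/z3.png",cv2.resize(np.ascontiguousarray(f["image"][180:276,260:360,::-1]),None,fx=6,fy=6,interpolation=cv2.INTER_CUBIC))
print(sensors.state()["ee_pos"],sensors.state()["gripper_width"])
E
```

```text
[ 597.37536095 -124.12462563  177.57214876] 77.696595946116
```

View pics/z3.png

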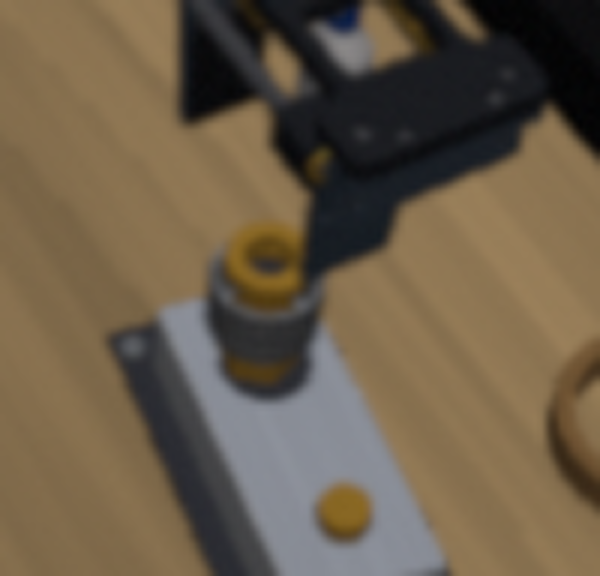

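Request:
servo_tool:
  motion: [-6,24.4,0,0,0,0,75,-6,24.4,0,0,0,0,75,-6,24.4,0,0,0,0,75,-6,24.4,0,0,0,0,75,-6,24.4,0,0,0,0,75,-6,24.4,0,0,0,0,75,-6,24.4,0,0,0,0,75,-6,24.4,0,0,0,0,75,-6,24.4,0,0,0,0,75,-5,24.2,0,0,0,0,75]

```text
time_s: 9.88
ee_pos: [534.8, 121.5, 170.7]
ee_rot: [-180.0, 0.0, -89.7]
force: [0.2, 1.2, 0.9]
gripper_width: 68.3
```

Request:
servo_tool:
  motion: [0,0,-20,0,0,0,75,0,0,-20,0,0,0,75,0,0,-20,0,0,0,75,0,0,-10,0,0,0,75,0,0,0,0,0,0,75,0,0,0,0,0,0,75]

```text
time_s: 10.38
ee_pos: [535.6, 120.2, 100.3]
ee_rot: [-180.0, 0.0, -89.7]
force: [0.3, -0.2, 0.4]
gripper_width: 68.7
```

Request:
servo_tool:
  motion: [0,0,-15,0,0,0,75,0,0,-12,0,0,0,75,0,0,-7,0,0,0,75,0,0,-4,0,0,0,75,0,0,0,0,0,0,75,0,0,0,0,0,0,40,0,0,0,0,0,0,40,0,0,0,0,0,0,40,0,0,0,0,0,0,40]
  newtons: 4

```text
time_s: 11.13
ee_pos: [535.7, 120.2, 62.5]
ee_rot: [-179.9, -0.0, -89.7]
force: [-0.0, -1.8, 0.7]
gripper_width: 44.6
```

Request:
servo_tool:
  motion: [0,0,0,0,0,0,40,0,0,0,0,0,0,40,0,0,0,0,0,0,40,0,0,0,0,0,0,40]

```text
time_s: 11.47
ee_pos: [535.7, 120.2, 62.5]
ee_rot: [-179.9, -0.0, -89.7]
force: [-0.7, -0.7, 3.9]
gripper_width: 44.2
```

Request:
servo_tool:
  motion: [0,0,0,0,0,0,75,0,0,0,0,0,0,75,0,0,0,0,0,0,75,0,0,0,0,0,0.112,75,0,0,0,0,0,0.112,75,0,0,0,0,0,0.112,75,0,0,0,0,0,0.112,75,0,0,0,0,0,0.112,75,0,0,0,0,0,0.112,75,0,0,0,0,0,0.112,75]

```text
time_s: 12.3
ee_pos: [535.1, 120.3, 61.6]
ee_rot: [180.0, 0.0, -44.5]
force: [-0.6, 0.6, -0.0]
gripper_width: 68.5
```

Request:
servo_tool:
  motion: [0,0,0,0,0,0.112,75,0,0,0,0,0,0.112,75,0,0,0,0,0,0.112,75,0,0,0,0,0,0.112,75,0,0,0,0,0,0.112,75,0,0,0,0,0,0.112,75,0,0,0,0,0,0.112,75,0,0,0,0,0,0,40,0,0,0,0,0,0,40,0,0,0,0,0,0,40]

```text
time_s: 13.13
ee_pos: [535.2, 120.2, 61.8]
ee_rot: [180.0, 0.0, -0.0]
force: [-0.2, 0.0, 0.3]
gripper_width: 51.4
```

Request:
servo_tool:
  motion: [0,0,0,0,0,0,40,0,0,0,0,0,0,40,0,0,0,0,0,0,40,0,0,0,0,0,0,40,0,0,0,0,0,0,40,0,0,0,0,0,0,40]
  newtons: 10

```text
time_s: 13.63
ee_pos: [534.9, 120.1, 61.9]
ee_rot: [180.0, 0.0, 0.1]
force: [-1.7, 0.4, -0.3]
gripper_width: 44.1
```

Request:
servo_tool:
  motion: [0,0,0,0,0,0,40,0,0,0,0,0,0,40,0,0,3,0,0,0,40,0,0,10,0,0,0,40,0,0,20,0,0,0,40,0,0,20,0,0,0,40,0,0,20,0,0,0,40,0,0,20,0,0,0,40,0,0,20,0,0,0,40,0,0,5,0,0,0,40]
  newtons: 25

```text
time_s: 14.47
ee_pos: [537.7, 120.6, 184.2]
ee_rot: [-179.9, -0.5, 0.1]
force: [0.3, 0.1, -0.6]
gripper_width: 43.4
```

Request:
servo_tool:
  motion: [6,-24.4,0,0,0,0,40,6,-24.4,0,0,0,0,40,6,-24.4,0,0,0,0,40,6,-24.4,0,0,0,0,40,6,-24.4,0,0,0,0,40,6,-24.4,0,0,0,0,40,6,-24.4,0,0,0,0,40,6,-24.4,0,0,0,0,40,6,-24.4,0,0,0,0,40,5,-24,0,0,0,0,40]

```text
time_s: 15.3
ee_pos: [594.6, -124.8, 179.5]
ee_rot: [180.0, -0.0, 0.1]
force: [0.6, -0.2, -1.6]
gripper_width: 43.6
```

Request:
servo_tool:
  motion: [0,0,0,0,0,0,40,0,0,0,0,0,0,40,0,0,0,0,0,0,40,0,0,0,0,0,0,40]

```text
time_s: 15.63
ee_pos: [594.0, -122.5, 179.7]
ee_rot: [-180.0, 0.0, 0.2]
force: [0.9, -0.8, -1.6]
gripper_width: 43.3
```

```bash
python3 - <<'E'
from workcell import sensors, grab_frame
import numpy as np,cv2
st=sensors.state();print(st["ee_pos"],st["ee_rot"],st["gripper_width"],st["force"],st["time_s"])
f=grab_frame("side");np.savez("side4.npz",**f)
cv2.imwrite("pics/z4.png",cv2.resize(np.ascontiguousarray(f["image"][170:276,240:370,::-1]),None,fx=6,fy=5.5,interpolation=cv2.INTER_CUBIC))
print(sensors.state()["ee_pos"])
E
```

```text
[ 594.04928381 -122.50490256  179.73691294] [-1.79973380e+02  2.66134601e-02  1.59901724e-01] 43.27247109062829 [ 0.89496155 -0.77221684 -1.61372047] 15.6333
[ 594.11134297 -122.41430017  179.88504   ]
```

View pics/z4.png

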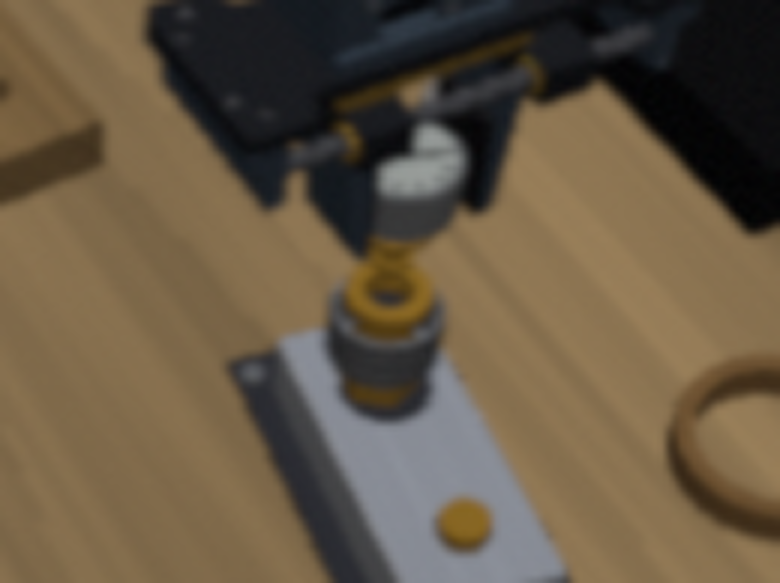

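Request:
servo_tool:
  motion: [0.5,-0.8,-6,0,0,0,40,0,0,-5,0,0,0,40,0,0,-2,0,0,0,40,0,0,0,0,0,0,40,0,0,0,0,0,0,40]

```text
time_s: 16.1
ee_pos: [594.7, -124.0, 166.6]
ee_rot: [-180.0, 0.0, 0.1]
force: [0.8, 0.3, -2.3]
gripper_width: 43.5
```

Request:
servo_tool:
  motion: [0,0,-1,0,0,0,40,0,0,-1,0,0,0,40,0,0,0,0,0,0,40]

```text
time_s: 16.35
ee_pos: [594.8, -124.2, 164.9]
ee_rot: [-180.0, -0.0, 0.1]
force: [0.5, 0.2, -1.3]
gripper_width: 43.7
```

Request:
servo_tool:
  motion: [0,0,-1,0,0,0,40,0,0,0,0,0,0,40]

```text
time_s: 16.52
ee_pos: [594.8, -124.2, 163.9]
ee_rot: [-180.0, 0.0, 0.1]
force: [-0.9, 1.3, -1.9]
gripper_width: 43.6
```

Request:
servo_tool:
  motion: [0,0,-1,0,0,0,40,0,0,0,0,0,0,40]

```text
time_s: 16.68
ee_pos: [594.7, -124.2, 162.8]
ee_rot: [-180.0, 0.0, 0.1]
force: [-0.3, -0.2, -2.3]
gripper_width: 43.6
```

Request:
servo_tool:
  motion: [0,0,-1,0,0,0,40,0,0,0,0,0,0,40]

```text
time_s: 16.85
ee_pos: [594.7, -124.2, 161.8]
ee_rot: [-180.0, 0.0, 0.1]
force: [-0.5, -0.6, -2.6]
gripper_width: 43.8
```

Request:
servo_tool:
  motion: [0,0.9,0,0,0,0,40,0,0,0,0,0,0,40,0,0,0,0,0,0,40]

```text
time_s: 17.1
ee_pos: [594.9, -123.2, 162.0]
ee_rot: [180.0, -0.0, 0.1]
force: [-0.5, 0.3, -2.6]
gripper_width: 43.8
```

Request:
servo_tool:
  motion: [0,0,-1,0,0,0,40,0,0,0,0,0,0,40]

```text
time_s: 17.27
ee_pos: [594.8, -123.3, 160.8]
ee_rot: [-180.0, 0.0, 0.1]
force: [-0.1, 0.1, -2.1]
gripper_width: 43.3
```

Request:
servo_tool:
  motion: [0,0,-1,0,0,0,40,0,0,0,0,0,0,40]

```text
time_s: 17.43
ee_pos: [594.7, -123.3, 159.8]
ee_rot: [-180.0, 0.0, 0.1]
force: [0.9, 1.0, -2.9]
gripper_width: 43.2
```

Request:
servo_tool:
  motion: [0,0,-1,0,0,0,40,0,0,0,0,0,0,40]

```text
time_s: 17.6
ee_pos: [594.7, -123.3, 158.8]
ee_rot: [-180.0, 0.0, 0.1]
force: [-0.1, -0.2, -1.9]
gripper_width: 43.6
```

Request:
servo_tool:
  motion: [0,0,-1,0,0,0,40,0,0,0,0,0,0,40]

```text
time_s: 17.77
ee_pos: [594.7, -123.3, 157.8]
ee_rot: [-180.0, 0.0, 0.1]
force: [0.4, 0.4, -2.3]
gripper_width: 43.4
```

Request:
servo_tool:
  motion: [0,0,-1,0,0,0,40,0,0,0,0,0,0,40]

```text
time_s: 17.93
ee_pos: [594.7, -123.3, 156.8]
ee_rot: [-180.0, 0.0, 0.1]
force: [1.2, 0.4, -2.1]
gripper_width: 43.9
```

Request:
servo_tool:
  motion: [0,0,-1,0,0,0,40,0,0,0,0,0,0,40]

```text
time_s: 18.1
ee_pos: [594.7, -123.3, 155.8]
ee_rot: [-180.0, 0.0, 0.1]
force: [-0.5, -1.5, -1.4]
gripper_width: 43.4
```

Request:
servo_tool:
  motion: [0,0,-1,0,0,0,40,0,0,0,0,0,0,40]

```text
time_s: 18.27
ee_pos: [594.7, -123.3, 154.8]
ee_rot: [-180.0, 0.0, 0.1]
force: [0.5, 0.0, -1.7]
gripper_width: 43.5
```

Request:
servo_tool:
  motion: [0,0,-1,0,0,0,40,0,0,-1,0,0,0,40,0,0,0,0,0,0,40]

```text
time_s: 18.52
ee_pos: [594.7, -123.3, 152.7]
ee_rot: [-180.0, 0.0, 0.1]
force: [0.6, 0.0, -2.4]
gripper_width: 43.3
```

Request:
servo_tool:
  motion: [0,0,-1,0,0,0,40,0,0,-1,0,0,0,40,0,0,0,0,0,0,40]

```text
time_s: 18.77
ee_pos: [594.7, -123.3, 150.7]
ee_rot: [-180.0, 0.0, 0.1]
force: [-0.6, -0.6, -1.1]
gripper_width: 43.4
```

Request:
servo_tool:
  motion: [0,0,-1,0,0,0,40,0,0,-1,0,0,0,40,0,0,0,0,0,0,40]

```text
time_s: 19.02
ee_pos: [594.7, -123.3, 148.7]
ee_rot: [-180.0, 0.0, 0.1]
force: [-0.1, 0.9, -1.0]
gripper_width: 43.1
```

Request:
servo_tool:
  motion: [0,0,-1,0,0,0,40,0,0,0,0,0,0,40]

```text
time_s: 19.18
ee_pos: [594.9, -123.3, 148.1]
ee_rot: [180.0, -0.0, 0.1]
force: [-0.8, -0.4, 0.7]
gripper_width: 43.4
```

Request:
servo_tool:
  motion: [0,0,-1,0,0,0,40,0,0,0,0,0,0,40]

```text
time_s: 19.35
ee_pos: [594.9, -123.3, 147.1]
ee_rot: [180.0, -0.0, 0.1]
force: [-0.2, 0.2, 0.6]
gripper_width: 43.5
```

Request:
servo_tool:
  motion: [0,0,-1,0,0,0,40,0,0,0,0,0,0,40]

```text
time_s: 19.52
ee_pos: [594.9, -123.3, 146.0]
ee_rot: [180.0, -0.0, 0.1]
force: [-1.2, -0.5, 1.0]
gripper_width: 43.4
```

Request:
servo_tool:
  motion: [0,0,-1,0,0,0,40,0,0,0,0,0,0,40]

```text
time_s: 19.68
ee_pos: [594.9, -123.3, 144.9]
ee_rot: [180.0, -0.0, 0.1]
force: [-0.1, -0.4, 0.5]
gripper_width: 43.3
```

Request:
servo_tool:
  motion: [0,0,-1,0,0,0,40,0,0,0,0,0,0,40]

```text
time_s: 19.85
ee_pos: [594.9, -123.3, 143.8]
ee_rot: [180.0, -0.0, 0.1]
force: [-0.2, 0.3, 0.3]
gripper_width: 43.6
```

Request:
servo_tool:
  motion: [0,0,-1,0,0,0,40,0,0,0,0,0,0,40]

```text
time_s: 20.02
ee_pos: [594.9, -123.3, 142.8]
ee_rot: [180.0, -0.0, 0.1]
force: [-0.8, 0.2, 0.7]
gripper_width: 43.4
```

Request:
servo_tool:
  motion: [0,0,-1,0,0,0,40,0,0,0,0,0,0,40]

```text
time_s: 20.18
ee_pos: [595.1, -123.1, 141.5]
ee_rot: [-180.0, -0.0, 0.1]
force: [0.2, 0.1, -6.5]
gripper_width: 43.6
```

Request:
servo_tool:
  motion: [0,0,0,0,0,0,40,0,0,0,0,0,0,40]

```text
time_s: 20.35
ee_pos: [594.8, -123.2, 141.1]
ee_rot: [-180.0, 0.0, 0.1]
force: [1.7, -0.5, -6.0]
gripper_width: 43.2
```

```bash
python3 - <<'E'
from workcell import sensors, grab_frame
import numpy as np,cv2
f=grab_frame("side");np.savez("side5.npz",**f)
cv2.imwrite("pics/z5.png",cv2.resize(np.ascontiguousarray(f["image"][170:276,250:360,::-1]),None,fx=6,fy=5.5,interpolation=cv2.INTER_CUBIC))
E
```

```text
(no output)
```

View pics/z5.png

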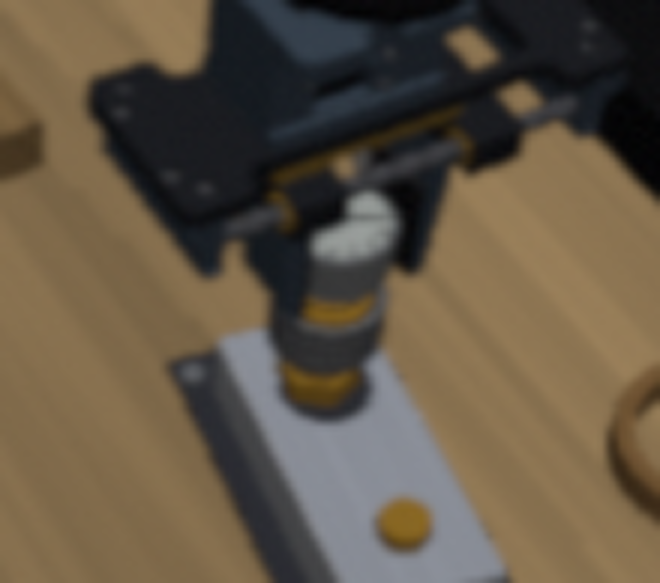

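Request:
servo_tool:
  motion: [0,0,-0.7,0,0,0,40,0,0,0,0,0,0,40]

```text
time_s: 20.57
ee_pos: [594.8, -123.2, 141.1]
ee_rot: [-180.0, 0.0, 0.1]
force: [0.7, 0.1, -4.0]
gripper_width: 43.9
```

Request:
servo_tool:
  motion: [0,0,1.5,0,0,0,40,0,0,0,0,0,0,40]

```text
time_s: 20.73
ee_pos: [594.6, -123.2, 141.3]
ee_rot: [-180.0, 0.1, 0.1]
force: [2.9, -0.5, -13.5]
gripper_width: 44.1
```

The tug test shows the plug is locked: a 1.5 mm lift gave 0.2 mm of motion and a 13 N pull. I'll relieve the load and let go.

Request:
servo_tool:
  motion: [0,0,-1.8,0,0,0,40,0,0,0,0,0,0,40,0,0,0,0,0,0,90,0,0,0,0,0,0,90,0,0,0,0,0,0,90,0,0,0,0,0,0,90,0,0,0,0,0,0,90,0,0,0,0,0,0,90]

```text
time_s: 21.4
ee_pos: [594.9, -123.4, 141.4]
ee_rot: [180.0, -0.0, 0.1]
force: [0.2, -0.5, -0.1]
gripper_width: 80.2
```

Request:
servo_tool:
  motion: [0,0,5,0,0,0,90,0,0,15,0,0,0,90,0,0,20,0,0,0,90,0,0,25,0,0,0,90,0,0,25,0,0,0,90,-15,0,10,0,0,0,90,-25,0,0,0,0,0,90,-25,0,0,0,0,0,90,-25,0,0,0,0,0,90,-20,0,0,0,0,0,90]

```text
time_s: 22.23
ee_pos: [483.0, -123.1, 241.4]
ee_rot: [180.0, 0.0, 0.1]
force: [-0.4, 0.1, 0.2]
gripper_width: 82.5
```

Request:
servo_tool:
  motion: [-25,0,0,0,0,0,90,-25,0,0,0,0,0,90,-20,0,0,0,0,0,90,-10,0,0,0,0,0,90,0,0,0,0,0,0,90,0,0,0,0,0,0,90]

```text
time_s: 22.73
ee_pos: [405.6, -123.5, 241.6]
ee_rot: [180.0, -0.1, 0.1]
force: [1.3, -0.1, 0.1]
gripper_width: 81.9
```

```bash
python3 - <<'E'
from workcell import sensors, grab_frame
from m import *
o=[]
for n in ["side","top"]:
    f=grab_frame(n);np.savez(n+"6.npz",**f); o.append(f)
cv2.imwrite("pics/side6.png",cv2.resize(o[0]["image"][:,:,::-1],(768,576)))
a=[cv2.resize(np.ascontiguousarray(x["image"][v:v+72,u:u+50,::-1]),None,fx=8,fy=8,interpolation=cv2.INTER_CUBIC) for x,u,v in [(o[0],280,195),(o[1],285,135)]]
cv2.imwrite("pics/z6.png",np.hstack(a))
P=depthpts(o[0],(292,200,28,20));print(np.percentile(P[:,2],[50,90,97]))
st=sensors.state();print(st["force"],st["time_s"],st["ee_pos"])
E
```

```text
[143.12103669 154.89106336 156.06468606]
[ 1.05512532  0.10081342 -0.48586135] 22.8333 [ 406.14900181 -123.4962828   241.26322245]
```

View pics/z6.png

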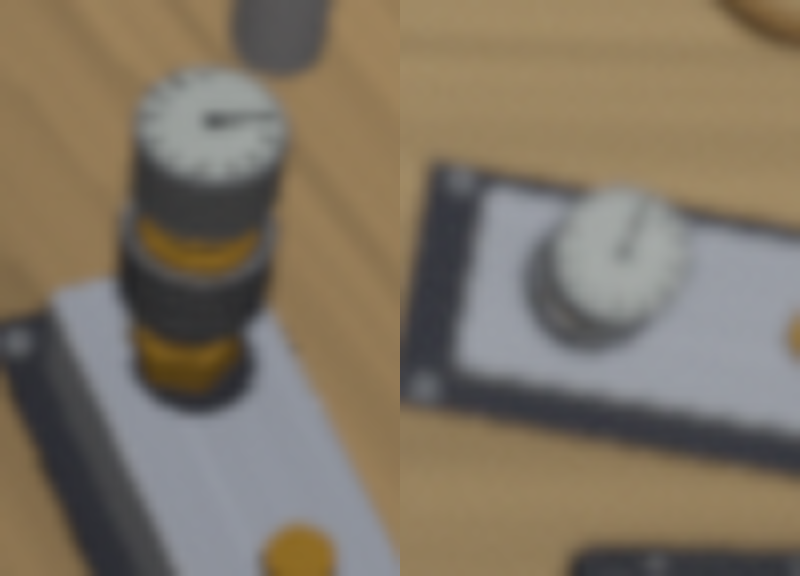

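View pics/side6.png

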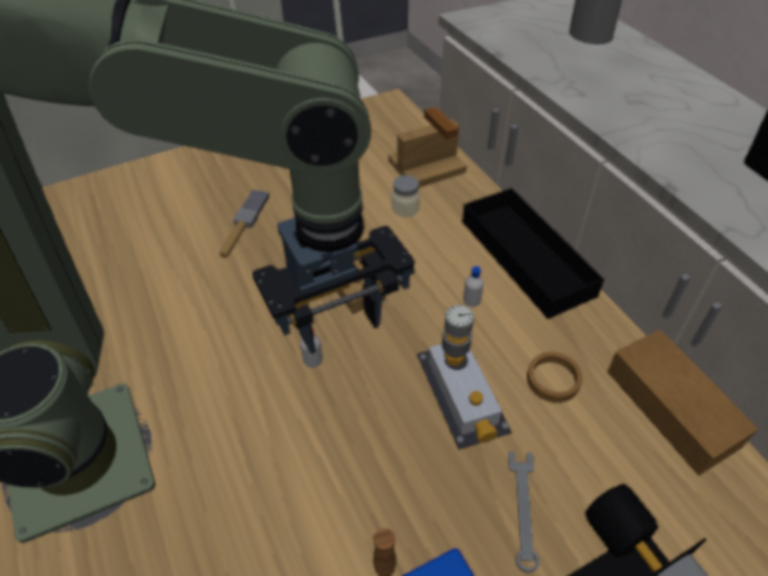

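```bash
python3 - <<'E'
import numpy as np,cv2
a=[cv2.resize(np.ascontiguousarray(np.load(f"top{k}.npz")["image"][165:220,130:250,::-1]),None,fx=6,fy=5) for k in (0,6)]
cv2.imwrite("pics/r6.png",np.vstack(a))
E
```

```text
(no output)
```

View pics/r6.png

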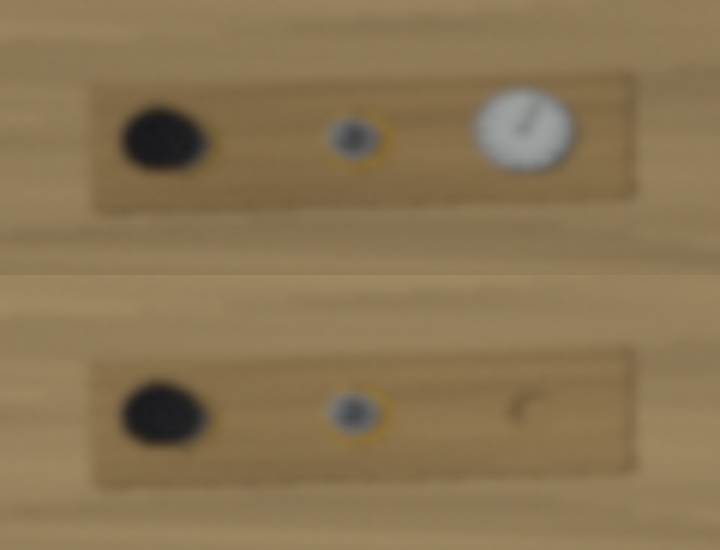

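The trap at (160, 415) and the nozzle at (355, 412) stand exactly where they were, and the gauge's hole is empty. I'm handing the job in.

```bash
python3 -c "
from workcell import env
print(env.job_done())"
```

```text
the job is handed in; nothing more can be done
None
```

The gauge is locked upright in the coupler, and I handed the job in at about 23 s of the 72 s allowed. The hand-in reports no verdict.

**What I did:**
- **Sleeve:** I gripped it and pulled it 13 mm down to the stop; it stayed back when I let go. I then gripped it lightly a quarter turn round to find the coupler's axis, at about (594.6, −123.3) mm.
- **Gauge:** I centred the gripper on it in both directions, lifted it out of the rack and lowered the plug in about 1 mm at a time. It went in without touching the rim, met the collar at the expected depth, and the sleeve sprang forward.

**Last checks:**
- **Locked:** a 1.5 mm upward tug moved the gauge only 0.2 mm against about 13 N.
- **Forces:** the wrist force never read more than about 14 N.
- **Position:** pictures show the sleeve forward and the gauge upright. By the arm's readings its case centre is about 95 mm above the port (limit 102.5 mm). I did not measure the sideways offset from the port; I only found the coupler's own axis.
- **Bench:** the nozzle and water trap had not moved, and nothing else looked disturbed. The arm partly hid the red-capped bottle in the last side view. The gripper was open and well clear.

The two cameras disagreed by up to 4 mm on the coupler's position, so I used the gripper's readings there.

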